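Dispense three dishwasher tablets

TASK

Get exactly three dishwasher tablets out of the dispenser and into its catch tray by pressing its sprung plunger: each press must go gently all the way down to the stop, and the plunger must be let all the way up again before the next. Do not ram the plunger against its stop, leave the other tablets in the magazine with the plunger up, and leave the mug, the salt jar and the lemon beside it where they are.

Things in the scene. Friction and masses are not known exactly. Their poses are not given: they have to be found in the camera images.
- dispenser: dark steel tablet dispenser fixed to the worktop, 206 mm long (x), 92 mm wide (y), roof 171 mm high. Origin on the worktop under it; -x is its front with the open catch tray, +z up. Its closed magazine (x 0 to 28 mm) holds five tablets in a stack behind a window slit. Each full press slides the lowest one out; when the plunger is let up the stack sinks by one tablet
- outlet (a point): middle of the outlet's lip at the foot of the magazine, 70 mm up, 13 mm in front of the dispenser's origin. The pushed tablet tips over it into the tray, in the last 1 to 2 mm of a full press
- tray_centre (a point): centre of the floor of the dispenser's open steel catch tray, 62 mm in front of the dispenser's origin, 5 mm above the worktop. The tray's inside spans x -108 to -13 mm and y +-42 mm in the dispenser's frame; its walls are 22 mm high
- plunger_top (a point): centre of the flat top of the plunger's round black knob (38 mm across, 16 mm high, on a 16 mm steel stem), above the rear half of the roof: 60 mm behind the dispenser's origin, and 227 mm above the worktop when the plunger is up. It moves with the plunger
- plunger (a joint): press depth in m, 0 = up. A light spring (2 to 4 N) all along; in the last 8 mm it also drives the feed: 5 N more at once, 10 to 14 N in all at the end. Then it meets the stop, a stiff rubber buffer (6 N per mm): an unseen screw sets it anywhere from 10 to 30 mm down, the same for all presses of a run. Pressing slowly (20 mm/s) until about 20 N is felt is a full press; over 35 N is ramming
- tablet_1: white dishwasher tablet, a rounded block 26 x 36 x 15 mm, about 11 g; origin at its centre. At the start it lies flat in the dispenser's closed magazine, number 1 from the bottom of five
- tablet_2: white dishwasher tablet, a rounded block 26 x 36 x 15 mm, about 11 g; origin at its centre. At the start it lies flat in the dispenser's closed magazine, number 2 from the bottom of five
- tablet_3: white dishwasher tablet, a rounded block 26 x 36 x 15 mm, about 11 g; origin at its centre. At the start it lies flat in the dispenser's closed magazine, number 3 from the bottom of five
- tablet_4: white dishwasher tablet, a rounded block 26 x 36 x 15 mm, about 11 g; origin at its centre. At the start it lies flat in the dispenser's closed magazine, number 4 from the bottom of five
- tablet_5: white dishwasher tablet, a rounded block 26 x 36 x 15 mm, about 11 g; origin at its centre. At the start it lies flat in the dispenser's closed magazine, number 5 from the bottom of five
- floral_mug: white mug with a leaf pattern, 84 mm across, 123 mm over its handle, 91 mm high, standing to the left (+y) of the dispenser; origin under its centre
- salt_jar: glass salt jar with white cap, 43 mm across, 100 mm high, standing to the right (-y) of the dispenser; origin under its centre
- lemon: lemon, 71 x 53 x 51 mm, lying on the worktop to the left in front of the mug; origin under its centre
Not all that is in view belongs to the job. Several things have the shape of the dispenser; the one meant has the colours described above.

How it is judged:
By the outcome, as a careful person would: the job done as asked, in the order asked, and still so for the second after the job is handed in, with the robot touching nothing.
It also fails if it takes over 51 s, if anything falls off the work surface, if the arm or the gripper's body presses on something with over 40 N, if the wrist force passes 120 N, or if a joint passes its speed limit or range.

ROBOT

A 7-joint arm with a two-finger parallel gripper is mounted at the origin on a cart in front of the work surface, level with it; the furniture and walls round the work are solid. World frame = base frame: x ahead of the robot, y to its left, z up, the work surface at z = 0. Lengths are in m, angles in degrees, forces in N, time in s.
With the tool pointing down it reaches from about 0.425 to 0.875 m from the base axis. Payload 4.7 kg.
Tool frame: the origin (TCP) lies midway between the tips of the shut fingers; the grasp point (between the pads) lies 19 mm behind it (env.grip_point_offset is the distance from the TCP to the grasp point, in m); z points along the fingers, y is the line along which they close (so a half turn about z gives the same grasp; the last joint's range is limited). The gripper opens to 87 mm and grips with 3 to 60 N. Pads are 19 mm wide; open, the fingers measure 117 mm over their backs; the gripper's body (75 mm by 190 mm) begins 51 mm behind the grasp point.
Start: joints at [-74.765, 18.392, -4.016, 83.108, 1.295, 78.541, -3.26], TCP at [0.162, 0.63, 0.223] pointing down, gripper open.
Joint ranges: [-163.93, 163.93], [-17.29, 119.83], [-79.2, 71.16], [3.27, 140.29], [-89.18, 269.18], [5.43, 117.66], [-154.24, 154.24]. Speed limits (degrees/s): [147.25, 147.25, 180, 180, 180, 180, 180].

INTERFACE

Orientations are given as [roll, pitch, yaw] about the fixed x, y, z axes, in that order (R = Rz(yaw) Ry(pitch) Rx(roll)).
In Python, from cell import env gives the robot as it stands.
- The arm moves only by the shell command python3 -m jog 'ROWS' [FORCE]. ROWS is JSON, a list of rows, each a list of 7 numbers: the shift along the tool's x, y, z in m, then the turn, a rotation vector about the tool's x, y, z in rad, then the finger opening in m, from 0 to 0.087. A call has 1 to 12 rows; each row shifts and turns the commanded pose from where the row before left it, along the tool's axes as they then stand; what a row does not reach is not made up. A row lasts 1/12 s, in which the tool goes at most 41.7 mm and 7.16 degrees, less where a joint would pass 70% of its speed; a pose out of reach is approached as far as the arm can. A call is refused whole if a number of a shift passes 0.0417 or a number of a turn 0.125, either way. A call with a gripper value outside its range is refused whole. The fingers move at their own pace and stop on an object; FORCE is the grip in N (left out, the last holds). Time passes only in rows, so rows that do not move let the fingers close. It gives the time, the measured TCP pose, the force, the opening and the grip force at its end, in the units of the state.
- env.get_obs(): the state, without advancing time (a new reading comes with each control period).
- env.read_camera(name): name is "scene" or "side" or "wrist"; returns the picture (420x560x3 uint8, blue, green, red); there is no depth.
- env.get_calibration(name): a dict with "fov_y" (degrees; the focal length in pixels is half the picture's height over the tangent of half this angle, whatever the lens; pixels are square), "cx", "cy" (the principal point, pixels), "k1" (the pictures are not rectified: a ray, as slopes to the right and down, at radius r is drawn at 1 + k1 r^2 times it, then the intrinsics apply), "pose" (4x4, takes a point from camera to world coordinates). Camera axes: x right, y up, looking along -z (the intrinsics and any distortion apply to the point x, -y, -z); pixel columns grow to the right and rows downward; lengths in m; the calibration is good to about 2 mm. A picture is of the moment at which its call begins: read the wrist's pose just before it. get_calibration takes no time and is no camera call; for the wrist camera it gives the pose at the moment of the call.
- env.sign_off(): hands the job in; it is judged then, once.
The state is a dict: "time_s": time; "qpos": joint angles; "joint_velocities": joint speeds; "effort": joint torques, N m; "tool_pos": TCP position; "tool_rot": TCP orientation; "force": force on the tool from outside, world axes, zero at the start; "wrist_torque": the same for the moment, N m; "grip_width": finger opening in m; "grasp_force": force on a finger pad.
Only numpy, scipy, OpenCV 4.12 (cv2) and the standard library are available. Lean on these libraries where they do the work, as an engineer would, in place of code of your own. Each camera call takes 0.05 s, during which the arm holds its last target. There are 200 camera calls.

## Working session

There is one attempt and no reset: what is moved stays moved. The work goes in short steps, Python scripts to look and compute and a shell command to move; the robot and the scene stay as the last step left them, time stands still between calls to the robot, and variables do not carry over. Pictures are saved under pics/ and viewed, at most 10 in all, crops included, and the job is handed in when it is done.

```bash
mkdir -p pics; cat > h.py <<'E'
import numpy as np,cv2
from cell import env
def cal(n):
    c=env.get_calibration(n);f=210/np.tan(np.radians(c["fov_y"])/2);return c,f
def ray(n,u,v):
    c,f=cal(n);d=np.array([(u-c["cx"])/f,(v-c["cy"])/f]);s=d.copy()
    for _ in range(30): s=d/(1+c["k1"]*(s@s))
    P=np.array(c["pose"]);return P[:3,3],P[:3,:3]@np.array([s[0],-s[1],-1])
def onz(n,u,v,z):
    o,d=ray(n,u,v);return o+d*(z-o[2])/d[2]
def proj(n,p):
    c,f=cal(n);P=np.array(c["pose"]);q=P[:3,:3].T@(np.array(p)-P[:3,3]);s=np.array([q[0],-q[1]])/-q[2]
    return s*(1+c["k1"]*(s@s))*f+[c["cx"],c["cy"]]
E
python3 - <<'E'
from h import *
o=env.get_obs();print(o["time_s"],o["tool_pos"],o["tool_rot"],o["force"])
a=env.read_camera("scene");b=env.read_camera("side")
cv2.imwrite("pics/scene.png",a);cv2.imwrite("pics/side.png",b)
for n in("scene","side"):print(np.round(env.get_calibration(n)["pose"],3).tolist())
E
```

```text
0.0 [0.16185329 0.62894798 0.22145777] [-1.79889043e+02  5.65193267e-03  1.65575530e+02] [0.06693581 0.55786013 0.02017705]
[[0.55, 0.417, -0.724, -0.104], [-0.835, 0.254, -0.488, -0.426], [-0.02, 0.873, 0.488, 0.584], [0.0, 0.0, 0.0, 1.0]]
[[-0.942, 0.176, -0.286, 0.249], [-0.336, -0.547, 0.767, 0.906], [-0.022, 0.818, 0.575, 0.786], [0.0, 0.0, 0.0, 1.0]]
```

View pics/scene.png

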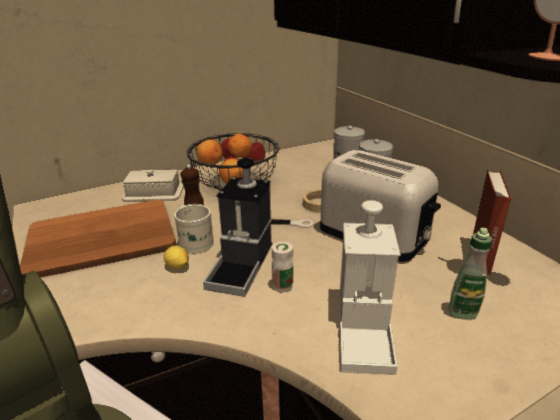

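View pics/side.png

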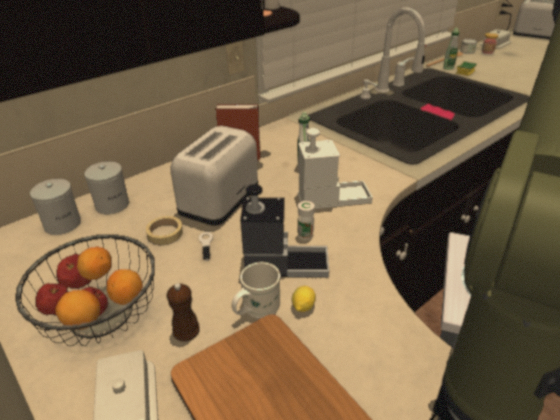

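Two things have the dispenser's shape. The dark one is at scene (245,215) and side (265,235). The white one is at scene (370,290) and side (320,175). The dark one fits: it is dark steel with a black knob, and the mug, lemon and jar stand around it. I'll confirm with an enlarged crop.

```bash
python3 - <<'E'
import cv2,numpy as np
a=cv2.imread("pics/scene.png")[150:300,195:295];b=cv2.imread("pics/side.png")[175:300,235:335]
A=cv2.resize(a,None,fx=4,fy=4,interpolation=2);B=cv2.resize(b,None,fx=4,fy=4,interpolation=2)
B=cv2.copyMakeBorder(B,0,100,0,0,0)
o=np.hstack([A,B]).astype(float);cv2.imwrite("pics/crop.png",(255*(o/255)**.6).astype('uint8'))
E
```

```text
(no output)
```

View pics/crop.png

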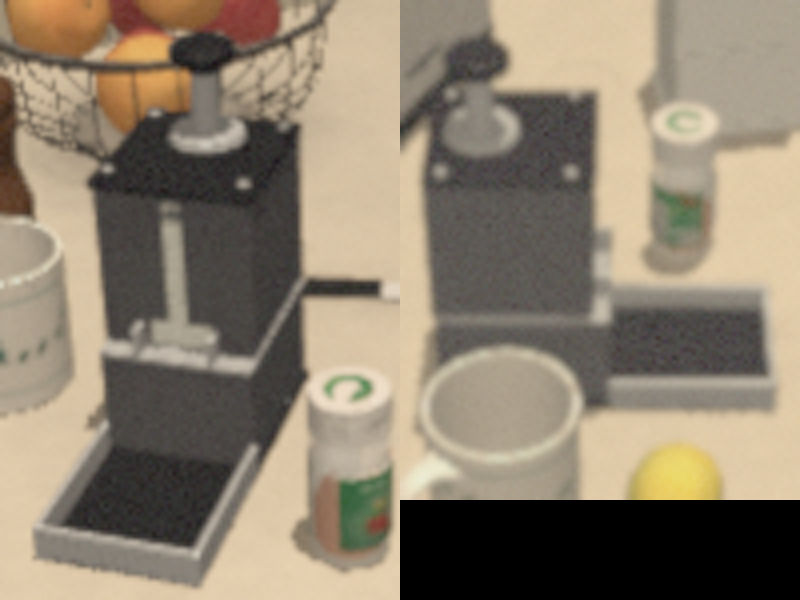

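The crop confirms it: dark steel body, black knob. The knob top centre is at about scene (245,161) and side (254,189).

```bash
python3 - <<'E'
from h import *
a=onz("scene",195+203/4-.4,150+46/4-.4,.227);b=onz("side",235+77/4-.4,175+56/4-.4,.227)
print(a,b)
# roof corners z .171: scene crop; tray front outer corners z=.022
r=[onz("scene",195+x/4-.4,150+y/4-.4,.171)for x,y in((92,183),(253,201),(300,125),(148,112))]
s=[onz("side",235+x/4-.4,175+y/4-.4,.171)for x,y in((25,190),(195,187),(197,93),(30,93))]
t=[onz("scene",195+x/4-.4,150+y/4-.4,.022)for x,y in((36,530),(197,556))]
for q in r+s+t:print(np.round(q,3))
o,d=ray("scene",245.1,161.2);p,e=ray("side",253.8,188.6)
x=np.linalg.lstsq(np.c_[d,-e],p-o,rcond=None)[0];print(o+d*x[0],p+e*x[1])
for n in("scene","side"):print(cal(n)[0]["k1"])
E
```

```text
[0.5807541  0.11176767 0.227     ] [0.58605509 0.12306486 0.227     ]
[0.509 0.134 0.171]
[0.536 0.05  0.171]
[0.624 0.081 0.171]
[0.594 0.164 0.171]
[0.598 0.177 0.171]
[0.511 0.146 0.171]
[0.538 0.06  0.171]
[0.632 0.09  0.171]
[0.409 0.104 0.022]
[0.436 0.021 0.022]
[0.58798473 0.11813756 0.22285106] [0.5883747  0.11796164 0.22333303]
-0.10439280847949954
-0.0001450625450003007
```

Knob at about (0.587, 0.118), dispenser yaw about 19°. I'll rise, shut the fingers and cross over.

```bash
python3 -m jog '[[0,0,-0.03,0,0,0,0],[0,0,-0.03,0,0,0,0],[-0.027,-0.0195,0,0,0,0,0],[-0.027,-0.0195,0,0,0,0,0],[-0.027,-0.0195,0,0,0,0,0],[-0.027,-0.0195,0,0,0,0,0],[-0.027,-0.0195,0,0,0,0,0],[-0.027,-0.0195,0,0,0,0,0],[-0.027,-0.0195,0,0,0,0,0],[-0.027,-0.0195,0,0,0,0,0],[-0.027,-0.0195,0,0,0,0,0],[-0.027,-0.0195,0,0,0,0,0]]' 20
python3 -m jog '[[-0.027,-0.0195,0,0,0,0,0],[-0.027,-0.0195,0,0,0,0,0],[-0.027,-0.0195,0,0,0,0,0],[-0.027,-0.0195,0,0,0,0,0],[-0.027,-0.0195,0,0,0,0,0],[-0.027,-0.0195,0,0,0,0,0],[0,0,0,0,0,0,0],[0,0,0,0,0,0,0]]'
python3 - <<'E'
from h import *
o=env.get_obs();print(o["time_s"],o["tool_pos"],o["tool_rot"],o["force"])
print(proj("wrist",[.587,.118,.227]),proj("wrist",o["tool_pos"]))
cv2.imwrite("pics/w1.png",env.read_camera("wrist"))
E
```

```text
time_s: 1.1
tool_pos: [0.3755, 0.3718, 0.2822]
tool_rot: [-180.0, -0.0, 165.6]
force: [1.2, 0.2, 0.5]
grip_width: 0.0151
grasp_force: 0.0
time_s: 1.77
tool_pos: [0.5036, 0.2174, 0.2822]
tool_rot: [-180.0, -0.0, 165.3]
force: [-0.2, 0.4, 0.3]
grip_width: 0.0001
grasp_force: 0.0
1.7667 [0.50357071 0.21735538 0.2821741 ] [-1.79954454e+02 -1.70162226e-02  1.65288065e+02] [-0.15089458  0.41208637  0.29295917]
[181.33506832 345.15951318] [273.63174016 249.66863703]
```

View pics/w1.png

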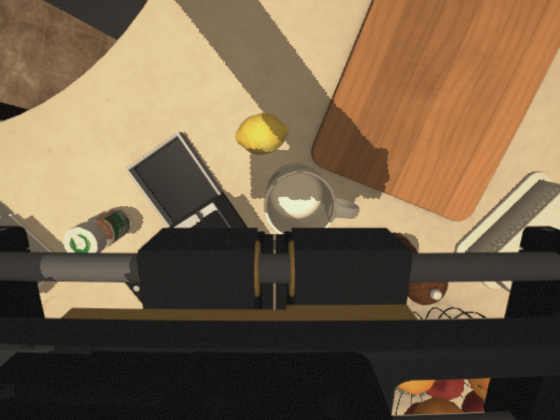

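The wrist view hides the knob behind the fingers. The tray's front rim corners are visible at (129,169) and (180,133), and they give an independent check.

```bash
python3 - <<'E'
from h import *
a=onz("wrist",129,169,.022);b=onz("wrist",180,133,.022);print(a,b)
d=(b-a)[:2];print(np.linalg.norm(d),np.degrees(np.arctan2(-d[0],d[1])))
u=np.array([d[1],-d[0]])/np.linalg.norm(d);m=(a+b)[:2]/2;print("knob",m+u*(.110+.060),m+u*.172)
R=np.array(cal("wrist")[0]["pose"]);print(R[:3,3])
o=env.get_obs();T=np.array([.587,.118,0])-o["tool_pos"];y=np.radians(o["tool_rot"][2])
print("tool shift",T[0]*np.cos(y)+T[1]*np.sin(y),T[0]*np.sin(y)-T[1]*np.cos(y))
E
```

```text
[0.44274799 0.03136082 0.022     ] [0.41517233 0.11414635 0.022     ]
0.08725744742220672 18.42279141198539
knob [0.59024772 0.12647808] [0.59214522 0.12711013]
[0.43944821 0.23592528 0.44259471]
tool shift -0.1072403324039645 -0.07705645290469386
```

```bash
python3 -m jog '[[-0.027,-0.0185,0,0,0,0,0],[-0.027,-0.0185,0,0,0,0,0],[-0.027,-0.0185,0,0,0,0,0],[-0.0265,-0.0185,0,0,0,0,0],[0,0,0.013,0,0,0,0],[0,0,0.013,0,0,0,0],[0,0,0,0,0,0,0],[0,0,0,0,0,0,0]]'
python3 - <<'E'
from h import *
o=env.get_obs();print(o["time_s"],o["tool_pos"],o["tool_rot"],o["force"])
L=[]
for n,(x,y) in(("scene",(195,100)),("side",(204,128))):
    i=env.read_camera(n);print(proj(n,o["tool_pos"]))
    L.append(cv2.resize(i[y:y+100,x:x+100],(400,400),interpolation=2))
cv2.imwrite("pics/c2.png",(255*(np.hstack(L)/255.)**.6).astype('uint8'))
E
```

```text
time_s: 2.48
tool_pos: [0.5865, 0.124, 0.2551]
tool_rot: [-180.0, -0.2, 165.8]
force: [-0.6, 0.1, 0.2]
grip_width: 0.0001
grasp_force: 0.0
2.4833 [0.58646761 0.12400374 0.25508878] [-179.98091668   -0.1905805   165.80431589] [-0.55189419  0.06055287  0.2026247 ]
[241.64942227 146.76445799]
[252.91554989 177.92086939]
```

View pics/c2.png

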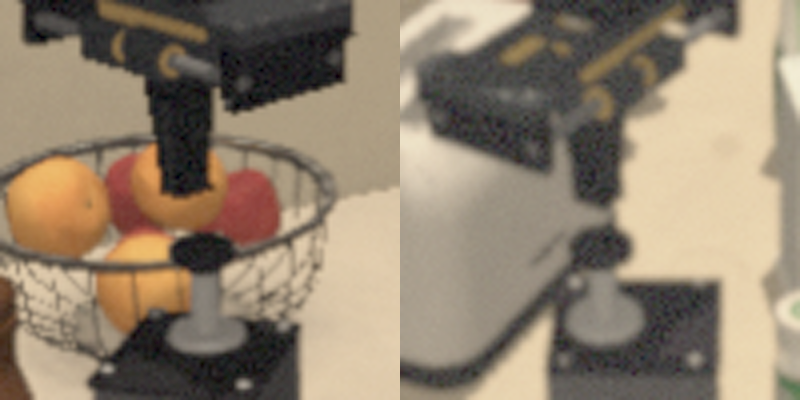

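Fingertips are at scene crop (187,188) and side crop (597,203). The knob top is at (203,246) and (602,245). I'll work out the relative offset from these.

```bash
python3 - <<'E'
from h import *
p=env.get_obs()["tool_pos"]
f=lambda q:np.r_[proj("scene",q),proj("side",q)]
px=lambda s,d:np.r_[195+s[0]/4-.4,100+s[1]/4-.4,204+(d[0]-400)/4-.4,128+d[1]/4-.4]
tip=px((187,188),(597,203));knob=px((203,246),(602,245))
print("tip resid",tip-f(p))
J=np.array([(f(p+e)-f(p))/.001 for e in np.eye(3)*.001]).T
print("rel",np.linalg.lstsq(J,knob-tip,rcond=None)[0])
E
```

```text
tip resid [-0.76775505  0.70895674  0.35444711  1.30362933]
rel [ 0.00155746 -0.0073591  -0.03148628]
```

```bash
python3 -m jog '[[-0.003,-0.0065,0.005,0,0,0,0],[0,0,0.008,0,0,0,0],[0,0,0.005,0,0,0,0],[0,0,0.003,0,0,0,0],[0,0,0.0015,0,0,0,0],[0,0,0.0015,0,0,0,0],[0,0,0,0,0,0,0],[0,0,0,0,0,0,0]]'

```

```text
time_s: 3.25
tool_pos: [0.5897, 0.1143, 0.2327]
tool_rot: [180.0, 0.0, 165.6]
force: [0.4, 0.5, 1.1]
grip_width: 0.0003
grasp_force: 0.0
```

```bash
python3 -m jog '[[0,0,0.0016,0,0,0,0],[0,0,0.0016,0,0,0,0],[0,0,0.0016,0,0,0,0],[0,0,0.0016,0,0,0,0],[0,0,0.0016,0,0,0,0],[0,0,0.0016,0,0,0,0]]'
python3 -m jog '[[0,0,0.0016,0,0,0,0],[0,0,0.0016,0,0,0,0],[0,0,0.0016,0,0,0,0]]'

```

```text
time_s: 3.75
tool_pos: [0.5897, 0.1143, 0.2232]
tool_rot: [180.0, 0.0, 165.6]
force: [-0.2, -0.2, 2.5]
grip_width: 0.0005
grasp_force: 1.1
time_s: 4.0
tool_pos: [0.5897, 0.1142, 0.2184]
tool_rot: [180.0, 0.0, 165.6]
force: [-1.8, -0.1, 6.6]
grip_width: 0.0002
grasp_force: 3.8
```

```bash
python3 -m jog '[[0,0,0.0016,0,0,0,0]]'; python3 -m jog '[[0,0,0.0016,0,0,0,0]]';python3 -m jog '[[0,0,0.0016,0,0,0,0]]'
```

```text
time_s: 4.08
tool_pos: [0.5898, 0.1143, 0.2176]
tool_rot: [180.0, 0.0, 165.6]
force: [-3.4, -0.3, 10.7]
grip_width: 0.0003
grasp_force: 5.0
time_s: 4.17
tool_pos: [0.5898, 0.1143, 0.2165]
tool_rot: [179.9, 0.0, 165.6]
force: [-4.1, -0.4, 10.5]
grip_width: 0.0003
grasp_force: 5.3
time_s: 4.25
tool_pos: [0.5898, 0.1143, 0.2152]
tool_rot: [179.9, 0.1, 165.6]
force: [-4.1, -0.4, 11.8]
grip_width: 0.0007
grasp_force: 5.5
```

```bash
python3 -m jog '[[0,0,0.0016,0,0,0,0],[0,0,0.0016,0,0,0,0]]'; python3 -m jog '[[0,0,0.0016,0,0,0,0]]'
```

```text
time_s: 4.42
tool_pos: [0.5898, 0.1143, 0.2121]
tool_rot: [179.9, 0.1, 165.6]
force: [-3.7, -1.1, 11.9]
grip_width: 0.0002
grasp_force: 5.5
time_s: 4.5
tool_pos: [0.5898, 0.1143, 0.2106]
tool_rot: [179.9, 0.1, 165.6]
force: [-4.1, -0.6, 14.1]
grip_width: 0.0005
grasp_force: 7.8
```

```bash
python3 -m jog '[[0,0,0.001,0,0,0,0]]'
```

```text
time_s: 4.58
tool_pos: [0.5898, 0.1142, 0.2102]
tool_rot: [179.9, 0.1, 165.6]
force: [-5.5, -2.0, 16.5]
grip_width: 0.0006
grasp_force: 8.6
```

```bash
python3 -m jog '[[0,0,0.001,0,0,0,0]]'
```

```text
time_s: 4.67
tool_pos: [0.5899, 0.1143, 0.2099]
tool_rot: [179.9, 0.1, 165.6]
force: [-6.2, -0.9, 18.9]
grip_width: 0.0001
grasp_force: 9.6
```

```bash
python3 -m jog '[[0,0,0.0006,0,0,0,0]]'
```

```text
time_s: 4.75
tool_pos: [0.5899, 0.1143, 0.2097]
tool_rot: [179.9, 0.1, 165.6]
force: [-7.2, -1.0, 20.1]
grip_width: 0.0004
grasp_force: 10.0
```

Stop reached at 20 N. I'll hold a moment, let the plunger all the way up and look.

```bash
python3 -m jog '[[0,0,0,0,0,0,0],[0,0,0,0,0,0,0],[0,0,-0.004,0,0,0,0],[0,0,-0.004,0,0,0,0],[0,0,-0.004,0,0,0,0],[0,0,-0.004,0,0,0,0],[0,0,-0.004,0,0,0,0],[0,0,-0.004,0,0,0,0],[0,0,-0.004,0,0,0,0],[0,0,0,0,0,0,0],[0,0,0,0,0,0,0]]'
python3 - <<'E'
from h import *
L=[]
for n,(x,y) in(("scene",(195,150)),("side",(235,175))):
    i=env.read_camera(n);L.append(cv2.resize(i[y:y+150,x:x+100],(400,600),interpolation=2))
cv2.imwrite("pics/c3.png",(255*(np.hstack(L)/255.)**.6).astype('uint8'))
E
```

```text
time_s: 5.67
tool_pos: [0.5895, 0.1142, 0.2337]
tool_rot: [-180.0, -0.0, 165.6]
force: [-0.5, -0.2, -0.1]
grip_width: 0.0008
grasp_force: 0.0
```

View pics/c3.png

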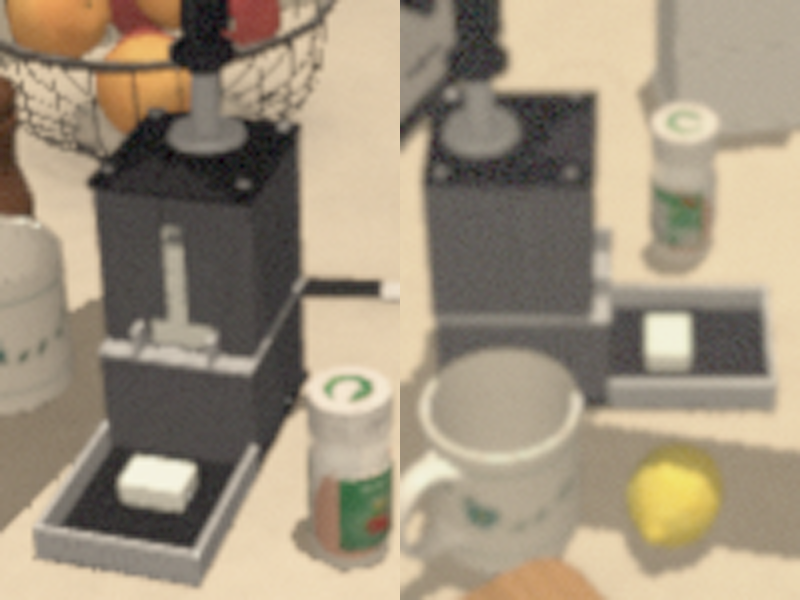

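One tablet is in the tray at scene crop (157,483), the stack has sunk by one and the plunger is up. Second press.

```bash
python3 -m jog '[[0,0,0.0016,0,0,0,0],[0,0,0.0016,0,0,0,0],[0,0,0.0016,0,0,0,0],[0,0,0.0016,0,0,0,0],[0,0,0.0016,0,0,0,0],[0,0,0.0016,0,0,0,0],[0,0,0.0016,0,0,0,0],[0,0,0.0016,0,0,0,0],[0,0,0.0016,0,0,0,0],[0,0,0.0016,0,0,0,0],[0,0,0.0016,0,0,0,0],[0,0,0.0016,0,0,0,0]]'
python3 -m jog '[[0,0,0.0016,0,0,0,0],[0,0,0.0016,0,0,0,0],[0,0,0.0016,0,0,0,0],[0,0,0.001,0,0,0,0],[0,0,0.001,0,0,0,0]]'
python3 -m jog '[[0,0,0.001,0,0,0,0]]'
```

```text
time_s: 6.77
tool_pos: [0.5896, 0.1142, 0.2163]
tool_rot: [180.0, 0.0, 165.6]
force: [-4.4, -0.3, 11.0]
grip_width: 0.0006
grasp_force: 5.2
time_s: 7.18
tool_pos: [0.5897, 0.1142, 0.2104]
tool_rot: [179.9, 0.0, 165.6]
force: [-6.1, -1.4, 16.1]
grip_width: 0.0003
grasp_force: 8.1
time_s: 7.27
tool_pos: [0.5897, 0.1143, 0.21]
tool_rot: [179.9, 0.0, 165.6]
force: [-7.6, -1.5, 19.1]
grip_width: 0.0007
grasp_force: 9.2
```

Total down so far is 27 mm. One more small step, then hold and release.

```bash
python3 -m jog '[[0,0,0.0006,0,0,0,0],[0,0,0,0,0,0,0]]'
python3 -m jog '[[0,0,0,0,0,0,0],[0,0,-0.004,0,0,0,0],[0,0,-0.004,0,0,0,0],[0,0,-0.004,0,0,0,0],[0,0,-0.004,0,0,0,0],[0,0,-0.004,0,0,0,0],[0,0,-0.004,0,0,0,0],[0,0,-0.004,0,0,0,0],[0,0,0,0,0,0,0],[0,0,0,0,0,0,0],[0,0,0,0,0,0,0]]'
python3 - <<'E'
from h import *
L=[]
for n,(x,y) in(("scene",(195,150)),("side",(235,175))):
    i=env.read_camera(n);L.append(cv2.resize(i[y:y+150,x:x+100],(400,600),interpolation=2))
cv2.imwrite("pics/c4.png",(255*(np.hstack(L)/255.)**.6).astype('uint8'))
E
```

```text
time_s: 7.43
tool_pos: [0.5897, 0.1142, 0.21]
tool_rot: [179.9, 0.1, 165.6]
force: [-8.0, -1.7, 18.6]
grip_width: 0.0003
grasp_force: 9.1
time_s: 8.35
tool_pos: [0.5895, 0.1142, 0.234]
tool_rot: [-180.0, -0.0, 165.6]
force: [0.4, 1.4, -0.3]
grip_width: 0.0003
grasp_force: 0.0
```

View pics/c4.png

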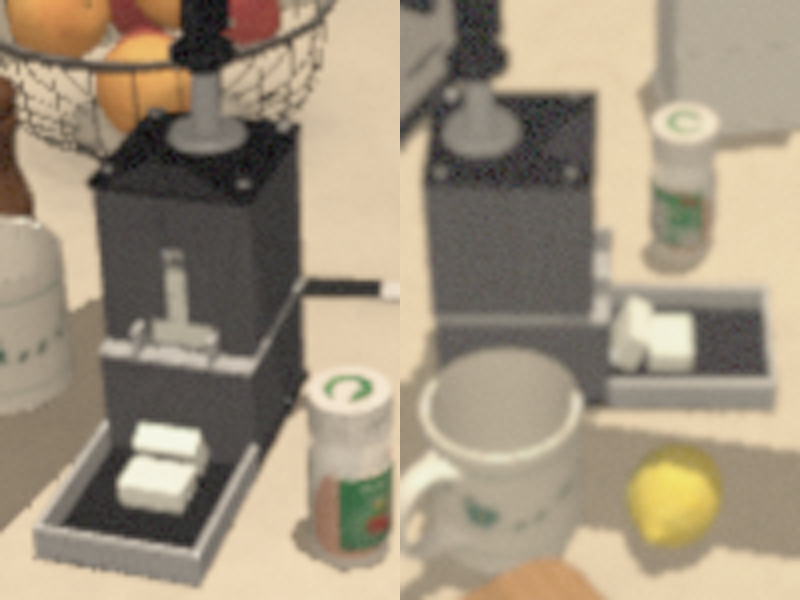

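Two tablets are in the tray: (157,483) and one leaning at (168,445). Third press.

```bash
python3 -m jog '[[0,0,0.0016,0,0,0,0],[0,0,0.0016,0,0,0,0],[0,0,0.0016,0,0,0,0],[0,0,0.0016,0,0,0,0],[0,0,0.0016,0,0,0,0],[0,0,0.0016,0,0,0,0],[0,0,0.0016,0,0,0,0],[0,0,0.0016,0,0,0,0],[0,0,0.0016,0,0,0,0],[0,0,0.0016,0,0,0,0],[0,0,0.0016,0,0,0,0],[0,0,0.0016,0,0,0,0]]'
python3 -m jog '[[0,0,0.0016,0,0,0,0],[0,0,0.0016,0,0,0,0],[0,0,0.0016,0,0,0,0],[0,0,0.001,0,0,0,0],[0,0,0.001,0,0,0,0]]'
python3 -m jog '[[0,0,0.001,0,0,0,0]]'
```

```text
time_s: 9.45
tool_pos: [0.5896, 0.1143, 0.2165]
tool_rot: [180.0, 0.0, 165.6]
force: [-3.4, -0.5, 9.9]
grip_width: 0.0007
grasp_force: 4.9
time_s: 9.87
tool_pos: [0.5897, 0.1143, 0.2105]
tool_rot: [179.9, 0.0, 165.6]
force: [-5.6, -0.6, 15.9]
grip_width: 0.0004
grasp_force: 7.9
time_s: 9.95
tool_pos: [0.5897, 0.1142, 0.2102]
tool_rot: [179.9, 0.1, 165.6]
force: [-7.1, -0.8, 17.2]
grip_width: 0.0008
grasp_force: 8.7
```

```bash
python3 -m jog '[[0,0,0.001,0,0,0,0],[0,0,0,0,0,0,0]]'
```

```text
time_s: 10.12
tool_pos: [0.5898, 0.1142, 0.21]
tool_rot: [179.9, 0.1, 165.6]
force: [-7.3, -1.4, 18.5]
grip_width: 0.0004
grasp_force: 9.1
```

```bash
python3 -m jog '[[0,0,0.0006,0,0,0,0],[0,0,0,0,0,0,0]]'
python3 -m jog '[[0,0,0,0,0,0,0],[0,0,-0.004,0,0,0,0],[0,0,-0.004,0,0,0,0],[0,0,-0.004,0,0,0,0],[0,0,-0.004,0,0,0,0],[0,0,-0.004,0,0,0,0],[0,0,-0.004,0,0,0,0],[0,0,-0.004,0,0,0,0],[0,0,-0.02,0,0,0,0],[0,0,-0.02,0,0,0,0],[0,0,0,0,0,0,0],[0,0,0,0,0,0,0]]'
python3 - <<'E'
from h import *
L=[]
for n,(x,y) in(("scene",(195,150)),("side",(235,175))):
    i=env.read_camera(n);L.append(cv2.resize(i[y:y+150,x:x+100],(400,600),interpolation=2))
cv2.imwrite("pics/c5.png",(255*(np.hstack(L)/255.)**.6).astype('uint8'))
E
```

```text
time_s: 10.28
tool_pos: [0.5898, 0.1142, 0.2097]
tool_rot: [179.9, 0.1, 165.6]
force: [-7.2, -1.6, 19.8]
grip_width: 0.0008
grasp_force: 9.8
time_s: 11.28
tool_pos: [0.5903, 0.1143, 0.2746]
tool_rot: [179.9, 0.1, 165.6]
force: [-0.3, -0.5, -0.7]
grip_width: 0.0004
grasp_force: 0.0
```

View pics/c5.png

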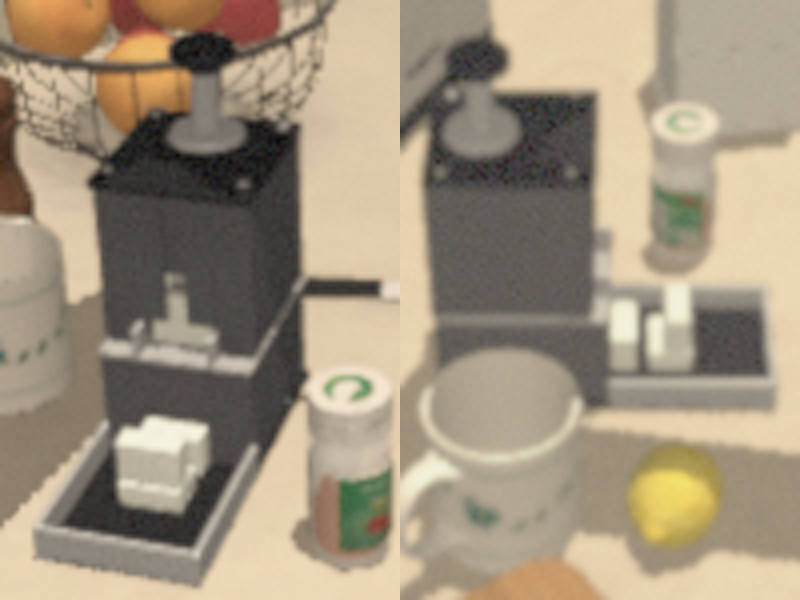

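Three tablets are in the tray: side crop (622,330), (655,340) and one on top at (678,320). The plunger is up, and the mug, jar and lemon haven't moved. I'll check that nothing is still moving, then hand in.

```bash
python3 -m jog '[[0,0,0,0,0,0,0],[0,0,0,0,0,0,0],[0,0,0,0,0,0,0],[0,0,0,0,0,0,0],[0,0,0,0,0,0,0],[0,0,0,0,0,0,0],[0,0,0,0,0,0,0],[0,0,0,0,0,0,0],[0,0,0,0,0,0,0],[0,0,0,0,0,0,0],[0,0,0,0,0,0,0],[0,0,0,0,0,0,0]]' | head -1
python3 - <<'E'
from h import *
i=env.read_camera("side")[175:325,235:335];A=cv2.resize(i,(400,600),interpolation=2)
j=env.read_camera("scene")[150:300,195:295];A=np.hstack([cv2.resize(j,(400,600),interpolation=2),A])
A=(255*(A/255.)**.6).astype('uint8');B=cv2.imread("pics/c5.png")
d=cv2.blur(np.abs(A.astype(float)-B).mean(2),(15,15))
print(d.max(),d[400:560,20:260].max(),d[280:420,600:780].max())
E
```

```text
time_s: 12.38
10.059259259259258 6.035555555555559 5.285925925925927
```

Nothing is moving: the difference is only image noise.

```bash
python3 -c "from cell import env;print(env.sign_off())"
```

```text
the job is handed in; nothing more can be done
None
```

I handed the job in at about 12.5 s: three full presses with readings up to about 20 N put three tablets in the catch tray (one resting on another), two stay in the magazine with the plunger up, and the mug, jar and lemon look unmoved.

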